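# Open the child-resistant solvent bottle

### The arm

A 6-joint arm with a two-finger parallel gripper is mounted at the origin on the work surface. World frame = base frame: x ahead of the robot, y to its left, z up, the work surface at z = 0. Lengths are in m, angles in rad, forces in N, time in s.
With the tool pointing down it reaches from about 0.375 to 0.9 m from the base axis. Payload 3.1 kg.
Tool frame: the origin (TCP) lies midway between the tips of the shut fingers; the grasp point (between the pads) lies 19 mm behind it (manip.grasp_offset is the distance from the TCP to the grasp point, in m); z points along the fingers, y is the line along which they close (so a half turn about z gives the same grasp; the last joint's range is limited). The gripper opens to 85 mm and grips with 20 to 120 N. Pads are 22 mm wide; open, the fingers measure 114 mm over their backs; the gripper's body (76 mm by 85 mm) begins 54 mm behind the grasp point. The pads swing forward as they close: fully open they stand 13 mm farther back than shut.
Start: joints at [-1.431, 0.527, 1.433, -0, 1.181, -0.178], TCP at [0.196, -0.593, 0.211] pointing down, gripper open.
Joint ranges: [-3.08, 3.08], [-0.75, 2.2], [0.22, 2.44], [-1.43, 4.57], [0, 2.65], [-2.85, 2.85]. Speed limits (rad/s): [2.79, 2.79, 3.14, 3.14, 3.14, 3.14].

### API

Orientations are given as a unit quaternion [x, y, z, w].
In Python, from station import sensors, cams, order, manip gives the robot as it stands.
- The arm moves only by the tool move_arm, never from a script. Its argument "targets" is a list of rows, each an object of numbers: "dx", "dy", "dz": the shift along the world's x, y, z normalised to -1 to 1, where 1 is 25 mm; "rx", "ry", "rz": the turn, a rotation vector about the world's x, y, z normalised to -1 to 1, where 1 is 30 degrees. A call has exactly 10 rows; each row shifts and turns the commanded pose from where the row before left it; what a row does not reach is not made up. A row lasts 1/8 s, in which the tool goes at most 62.5 mm and 10.7 degrees, less where a joint would pass 70% of its speed; a pose out of reach is approached as far as the arm can. A call with a number of a shift or a turn outside -1 to 1 is refused whole. A call with a gripper value outside its range is refused whole. "claw" is the opening in per cent of the stroke, from 0 (shut) to 100 (fully open), set as the call begins (left out, the last holds). The fingers move at their own pace and stop on an object; "newtons" is the grip in N (left out, the last holds). Time passes only in rows, so rows that do not move let the fingers close, or fill a call up. It gives the time, the measured TCP pose, the force, the opening and the grip force at its end, in the units of the state.
- sensors.sense(): the state, without advancing time (a new reading comes with each control period).
- cams.snapshot(name): name is "scene" or "top" or "wrist"; returns the picture (384x512x3 uint8, red, green, blue); there is no depth.
- cams.camera_model(name): a dict with "fx", "fy", "cx", "cy" (pixels), "distortion" ([k1, k2, p1, p2, k3] as OpenCV has them; the pictures are not rectified), "extrinsics" (4x4, takes a point from world to camera coordinates). Camera axes: x right, y down, z forward; pixel columns grow to the right and rows downward; lengths in m; the calibration is good to about 2 mm. A picture is of the moment at which its call begins: read the wrist's pose just before it. camera_model takes no time and is no camera call; for the wrist camera it gives the pose at the moment of the call.
- order.sign_off(): hands the job in; it is judged then, once.
The state is a dict: "t": time; "q": joint angles; "qd": joint speeds; "tau": joint torques, N m; "tcp_pos": TCP position; "tool_rot": TCP orientation; "force": force on the tool from outside, world axes, zero at the start; "ft_torque": the same for the moment, N m; "finger_gap": opening from 0.0 (shut) to 1.0 (fully open); "gripper_force": force on a finger pad.
Only numpy, scipy, OpenCV 4.12 (cv2) and the standard library are available. Lean on these libraries where they do the work, as an engineer would, in place of code of your own. Each camera call takes 0.05 s, during which the arm holds its last target. There are 200 camera calls.

### The job

Take the red child-resistant cap off the cleaning-solvent bottle: push it down to its stop and, keeping it pushed, turn it anticlockwise until it comes free, without forcing it. Then set the cap down gently, right way up, on the round yellow coaster and let go, leaving the other things on the bench where they are.

Things in the scene. Friction and masses are not known exactly. Their poses are not given: they have to be found in the camera images.
- bottle: Off-white plastic bottle with a yellow band (68 mm diameter, shoulder tapering in from 86 to 104 mm above the bench), held upright in a fixed pink printed stand (110 mm square foot, 6 mm thick; four posts 50 mm high). Neither bottle nor stand moves or turns. Origin: on the bottle's axis, at bench level; z up.
- neck_rim (a point): Centre of the bottle's mouth, 133 mm above the bench, hidden under the cap; fixed. The cap has about 1 mm of side play on the neck. Once turned free it lifts straight up and is clear of the neck after 12 mm. More than 38 N between cap and bottle in all, by pushing, side load, twisting or pulling, counts as forcing it.
- cap_centre (a point): Centre (on the axis, half-way up) of the red round ribbed cap shell: 48 mm diameter, 44 mm tall, about 70 g. Closed, its lower edge is 120 mm and its top 164 mm above the bench. z is the turning axis, up. Pushed, it sinks on springs (6 to 17 N) to a solid stop 8 to 17 mm down, a depth that differs from cap to cap and must be felt; 18 to 21 N holds it at the stop.
- cap: The hidden inner cap (origin on the axis at the shell's lower edge when not pushed, z up). Only at the stop does the shell catch it, by 12 hidden teeth at any phase, so it may ride up to 30 degrees first; pushed less, it idles, clicks or jams. Kept pushed, the inner cap turns anticlockwise from above 40 degrees until free, end stop at 80 (75 degrees of shell turn in all is right). If still caught: push and turn again.
- coaster_top (a point): Centre of the upper face of the round yellow coaster: 104 mm diameter, 6 mm thick, fixed to the bench.
- coaster: The same coaster; origin at the centre of its underside.
- motor_centre (a point): Bystander: small dark stepper motor on a pink printed foot, 56 x 56 x 44 mm; its centre. Loose.
- board_centre (a point): Bystander: green circuit board with parts, 70 x 100 x 18 mm, lying flat; its centre. Loose.
- pliers_pivot (a point): Bystander: pliers with pink handles, about 130 x 68 x 13 mm, lying flat; top of its pivot. Loose.
Things that resemble listed ones, but are neither listed nor needed, are in the scene too. Of the things that look like the cap, the middle-sized one is meant. There is more than one size of the coaster; the job needs the middle-sized.

How it is judged:
On the way:
1. the cap is lifted clear of the neck (z of cap in the frame of bottle above 0.14 m), for 0.1 s.
At the end, for the whole second after the job is handed in: The cap stands at rest, right way up (within 7 degrees), flat on the yellow coaster, its axis within 32 mm of the coaster's centre (horizontal distance between cap_centre and coaster_top below 0.032 m and z of cap in the frame of coaster_top between -0.004 and 0.004 m and angle between cap_centre's own z axis and vertical below 0.12 rad and linear speed of cap below 0.02 m/s); the robot touches nothing.
It fails at once if the cap is forced: more than 38 N between cap and bottle (contact force between cap and bottle above 38 N).
It fails at once if the cap is banged down: more than 30 N between cap and coaster (contact force between cap and coaster above 30 N).
It fails at once if the motor is moved more than 20 mm (distance of motor_centre from where it was at the start of the episode above 0.02 m).
It fails at once if the circuit board is moved more than 20 mm (distance of board_centre from where it was at the start of the episode above 0.02 m).
It fails at once if the pliers are moved more than 20 mm (distance of pliers_pivot from where it was at the start of the episode above 0.02 m).
It also fails if it takes over 72 s, if anything falls off the work surface, if the arm or the gripper's body presses on something with over 40 N, if the wrist force passes 120 N, or if a joint passes its speed limit or range.

## Working session

There is one attempt and no reset: what is moved stays moved. The work goes in short steps, Python scripts to look and compute and a tool call to move; the robot and the scene stay as the last step left them, time stands still between calls to the robot, and variables do not carry over. Pictures are saved under pics/ and viewed, at most 10 in all, crops included, and the job is handed in when it is done.

Besides the shell and the picture viewer there is one more tool, called after "Request:" as name(argument=value, ...) on one line, values as JSON. move_arm: Moves the arm, as the interface text tells. Scaled input: -1 to 1 covers 25 mm each way for a shift and 30 degrees each way for a turn. Its arguments: {"type":"object","properties":{"targets":{"type":"array"},"claw":{"type":"number"},"newtons":{"type":"number"}},"required":["targets"]}

```bash
mkdir -p pics; python3 - <<'E'
from station import sensors,cams,manip
import cv2,numpy as np
s=sensors.sense();print(s['t'],s['tcp_pos'],s['tool_rot'],manip.grasp_offset)
for n in("scene","top"):
    im=cams.snapshot(n);cv2.imwrite(f"pics/{n}0.png",im[:,:,::-1])
    m=cams.camera_model(n);print(n,m['fx'],m['cx'],m['cy'],m['distortion'],np.round(m['extrinsics'],3).tolist())
a=cv2.imread("pics/scene0.png");b=cv2.imread("pics/top0.png")
E
```

```text
0.0 [ 0.19579397 -0.59274297  0.21002328] [ 9.87326469e-01  1.58698568e-01  2.59603980e-05 -1.09932976e-03] 0.0187
scene 367.821700411096 253.80993649379482 195.58019423551033 [0.01074794 0.         0.         0.         0.        ] [[-0.405, 0.914, 0.021, 0.221], [0.519, 0.249, -0.818, -0.202], [-0.753, -0.32, -0.575, 1.45], [0.0, 0.0, 0.0, 1.0]]
top 349.1133526181393 252.54135169335652 194.40306087149366 [-0.04324147  0.          0.          0.          0.        ] [[0.013, -0.999, 0.039, -0.031], [-0.987, -0.019, -0.157, 0.578], [0.158, -0.037, -0.987, 0.877], [0.0, 0.0, 0.0, 1.0]]
```

View pics/scene0.png

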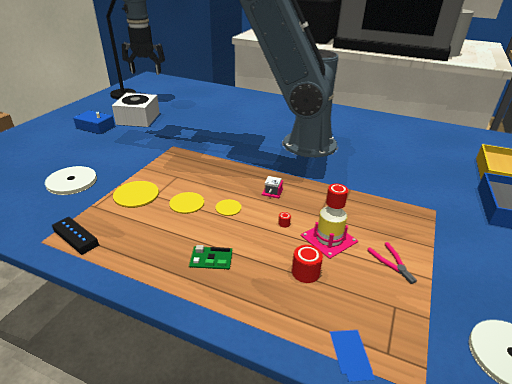

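View pics/top0.png

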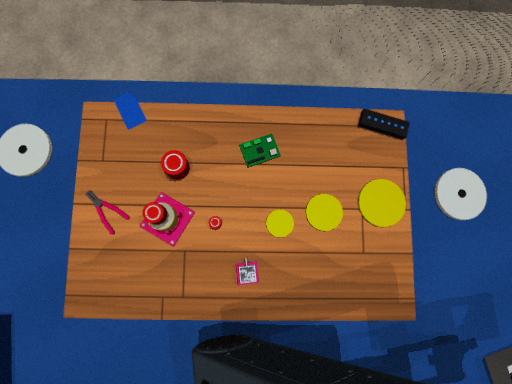

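Scene and top pictures: the red-cap candidates are the one on the bottle (scene 337,196; top 155,212), a big one standing on the bench (307,263; 175,164) and a small one (285,219; 215,222). The cap on the bottle is the middle-sized one. The yellow discs in the top view are at (280,223) small, (324,212) middle and (382,203) large.

```bash
cat > h.py <<'E'
import cv2,numpy as np
def ray(m,p):
    K=np.array([[m['fx'],0,m['cx']],[0,m['fy'],m['cy']],[0,0,1]]);E=np.array(m['extrinsics'])
    u=cv2.undistortPoints(np.array([[p]],float),K,np.array(m['distortion'],float))[0,0]
    R=E[:3,:3];return -R.T@E[:3,3],R.T@np.array([u[0],u[1],1])
def plane(m,p,z):
    o,d=ray(m,p);return o+d*(z-o[2])/d[2]
def two(a,b):
    (o1,d1),(o2,d2)=a,b
    A=np.c_[d1,-d2];t=np.linalg.lstsq(A,o2-o1,rcond=None)[0]
    p,q=o1+t[0]*d1,o2+t[1]*d2;return (p+q)/2,np.linalg.norm(p-q)
def blobs(im,col,amin=25):
    h=cv2.cvtColor(im,cv2.COLOR_BGR2HSV);H,S,V=cv2.split(h)
    k={'red':((H<6)|(H>174))&(S>150)&(V>70),'yellow':(H>24)&(H<34)&(S>150)&(V>120),'pink':(H>155)&(H<173)&(S>130)}[col].astype(np.uint8)
    n,l,st,c=cv2.connectedComponentsWithStats(k)
    out=[]
    for i in range(1,n):
        if st[i,4]>=amin:
            hull=cv2.convexHull(cv2.findNonZero((l==i).astype(np.uint8)))
            M=cv2.moments(hull);out.append((M['m10']/M['m00'],M['m01']/M['m00'],M['m00'],st[i,:4].tolist(),hull))
    return out
E
python3 - <<'E'
from h import *
from station import cams
R={}
for n in("scene","top"):
    im=cv2.imread(f"pics/{n}0.png");m=cams.camera_model(n)
    for c in("red","yellow","pink"):
        for b in blobs(im,c):
            z={'red':.142,'yellow':.006,'pink':.006}[c]
            p=plane(m,b[:2],z)
            w=[np.round(plane(m,q[0],z)[:2],3) for q in b[4]]
            w=np.array(w);D=np.sqrt(4*cv2.contourArea(w.astype(np.float32))/np.pi)
            print(n,c,np.round(b[:3],1),b[3],np.round(p,4),'D',round(D,4))
            if c=='red':R.setdefault(n,[]).append(ray(m,b[:2]))
for i,a in enumerate(R['scene']):
    for j,b in enumerate(R['top']):
        p,e=two(a,b)
        if e<.015:print(i,j,np.round(p,4),round(e,4))
E
python3 -c "
import cv2
a=cv2.imread('pics/scene0.png')[170:290,250:370];b=cv2.imread('pics/top0.png')[140:260,130:250]
cv2.imwrite('pics/crop1.png',cv2.hconcat([cv2.resize(a,(400,400)),cv2.resize(b,(400,400))]))"
```

```text
scene red [336.5 195.7 422.5] [326, 184, 22, 25] [0.514  0.2079 0.142 ] D 0.0763
scene red [284.3 219.1 139.5] [279, 212, 12, 15] [0.6571 0.1222 0.142 ] D 0.0384
scene red [306.7 263.2 928.5] [292, 245, 31, 38] [0.7686 0.2095 0.142 ] D 0.0795
scene red [308.  253.4 125. ] [301, 248, 15, 12] [0.7412 0.2037 0.142 ] D 0.0305
scene yellow [493.5 161.7 312.5] [482, 144, 30, 30] [-0.153  0.651  0.006] D 0.1045
scene yellow [135.1 193.3 867. ] [113, 181, 46, 26] [ 0.5724 -0.3902  0.006 ] D 0.1357
scene yellow [186.4 202.1 535. ] [170, 192, 34, 21] [ 0.5434 -0.2229  0.006 ] D 0.1019
scene yellow [228.1 206.7 294.5] [216, 199, 25, 16] [ 0.51   -0.0993  0.006 ] D 0.0745
scene yellow [331.2 225.4 400. ] [319, 215, 27, 21] [0.4632 0.2013 0.006 ] D 0.0792
scene pink [273.8 190.2 198. ] [262, 180, 21, 18] [ 0.3693 -0.0083  0.006 ] D 0.0677
scene pink [ 329.5  237.7 1220. ] [301, 222, 57, 36] [0.5162 0.2101 0.006 ] D 0.13
scene pink [393.5 253.2 103.5] [385, 242, 18, 23] [0.5043 0.3747 0.006 ] D 0.0358
scene pink [383.  259.4 151.5] [368, 248, 31, 24] [0.5388 0.353  0.006 ] D 0.0419
top red [173.5 
[... 580 characters left out ...]
577. ] [266, 210, 28, 27] [ 0.5069 -0.0982  0.006 ] D 0.0742
top pink [ 166.9  218.8 1586. ] [140, 193, 55, 53] [0.5131 0.2087 0.006 ] D 0.122
top pink [114.4 209.  120. ] [101, 200, 28, 19] [0.5369 0.3523 0.006 ] D 0.0337
top pink [104.4 220.  117.5] [96, 207, 18, 27] [0.5067 0.3773 0.006 ] D 0.0333
top pink [240.2 272.3 143. ] [236, 263, 10, 22] [0.3734 0.0071 0.006 ] D 0.0354
top pink [251.3 273.2 240. ] [244, 262, 15, 22] [ 0.3713 -0.0226  0.006 ] D 0.0463
0 2 [0.5156 0.2109 0.1442] 0.0058
0 3 [0.5169 0.2112 0.1451] 0.006
1 4 [0.5058 0.0771 0.0167] 0.0017
2 0 [0.6631 0.1905 0.0365] 0.0041
2 1 [0.6644 0.191  0.0378] 0.0045
3 0 [0.6565 0.1872 0.0611] 0.001
3 1 [0.6577 0.1876 0.0624] 0.0014
```

View pics/crop1.png

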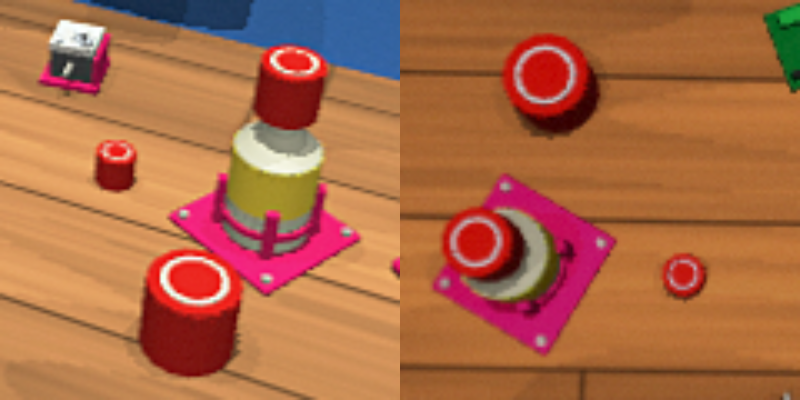

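The crop confirms it: the cap on the bottle is middle-sized, between the big loose cap and the small one. I'll use it, with the middle coaster near (0.541, -0.222), and move over the bottle now.

Request:
move_arm(targets=[{"dx":1,"dy":1,"dz":0.4},{"dx":1,"dy":1,"dz":0.4},{"dx":1,"dy":1,"dz":0.4},{"dx":1,"dy":1,"dz":0.4},{"dx":1,"dy":1,"dz":0.4},{"dx":1,"dy":1,"dz":0.4},{"dx":1,"dy":1,"dz":0.4},{"dx":1,"dy":1,"dz":0.4},{"dx":1,"dy":1,"dz":0.4},{"dx":1,"dy":1,"dz":0.4}], claw=100, newtons=20)

```text
schema error: expected keys dx, dy, dz, rx, ry, rz
```

Request:
move_arm(targets=[{"dx":0.3,"dy":1},{"dx":0.3,"dy":1},{"dx":0.3,"dy":1},{"dx":0.3,"dy":1},{"dx":0.3,"dy":1},{"dx":0.3,"dy":1},{"dx":0.3,"dy":1},{"dx":0.3,"dy":1},{"dx":0.3,"dy":1},{"dx":0.3,"dy":1}])

```text
schema error: expected keys dx, dy, dz, rx, ry, rz
```

Request:
move_arm(targets=[{"dy":1},{"dy":1},{"dy":1},{"dy":1},{"dy":1},{"dy":1},{"dy":1},{"dy":1},{"dy":1},{"dy":1}])

```text
schema error: expected keys dx, dy, dz, rx, ry, rz
```

All six keys are needed in every row.

Request:
move_arm(targets=[{"dx":1,"dy":1,"dz":0.4,"rx":0,"ry":0,"rz":0},{"dx":1,"dy":1,"dz":0.4,"rx":0,"ry":0,"rz":0},{"dx":1,"dy":1,"dz":0.4,"rx":0,"ry":0,"rz":0},{"dx":1,"dy":1,"dz":0.4,"rx":0,"ry":0,"rz":0},{"dx":1,"dy":1,"dz":0.4,"rx":0,"ry":0,"rz":0},{"dx":1,"dy":1,"dz":0.4,"rx":0,"ry":0,"rz":0},{"dx":1,"dy":1,"dz":0.4,"rx":0,"ry":0,"rz":0},{"dx":1,"dy":1,"dz":0.4,"rx":0,"ry":0,"rz":0},{"dx":1,"dy":1,"dz":0.4,"rx":0,"ry":0,"rz":0},{"dx":1,"dy":1,"dz":0.4,"rx":0,"ry":0,"rz":0}], claw=100, newtons=20)

```text
t: 1.35
tcp_pos: [0.4464, -0.3423, 0.3109]
tool_rot: [0.987, 0.159, -0.0, -0.0]
force: [0.5, -0.7, 0.7]
finger_gap: 0.996
gripper_force: 0.0
```

Request:
move_arm(targets=[{"dx":0.3,"dy":1,"dz":0,"rx":0,"ry":0,"rz":0},{"dx":0.3,"dy":1,"dz":0,"rx":0,"ry":0,"rz":0},{"dx":0.3,"dy":1,"dz":0,"rx":0,"ry":0,"rz":0},{"dx":0.3,"dy":1,"dz":0,"rx":0,"ry":0,"rz":0},{"dx":0.3,"dy":1,"dz":0,"rx":0,"ry":0,"rz":0},{"dx":0.3,"dy":1,"dz":0,"rx":0,"ry":0,"rz":0},{"dx":0.3,"dy":1,"dz":0,"rx":0,"ry":0,"rz":0},{"dx":0.3,"dy":1,"dz":0,"rx":0,"ry":0,"rz":0},{"dx":0.3,"dy":1,"dz":0,"rx":0,"ry":0,"rz":0},{"dx":0.3,"dy":1,"dz":0,"rx":0,"ry":0,"rz":0}])

```text
t: 2.6
tcp_pos: [0.5207, -0.0925, 0.3106]
tool_rot: [0.987, 0.159, -0.0, -0.0]
force: [1.1, -1.1, 0.5]
finger_gap: 1.001
gripper_force: 0.0
```

Request:
move_arm(targets=[{"dx":0,"dy":1,"dz":0,"rx":0,"ry":0,"rz":0},{"dx":0,"dy":1,"dz":0,"rx":0,"ry":0,"rz":0},{"dx":0,"dy":1,"dz":0,"rx":0,"ry":0,"rz":0},{"dx":0,"dy":1,"dz":0,"rx":0,"ry":0,"rz":0},{"dx":0,"dy":1,"dz":0,"rx":0,"ry":0,"rz":0},{"dx":0,"dy":1,"dz":0,"rx":0,"ry":0,"rz":0},{"dx":0,"dy":1,"dz":0,"rx":0,"ry":0,"rz":0},{"dx":0,"dy":1,"dz":0,"rx":0,"ry":0,"rz":0},{"dx":0,"dy":0,"dz":0,"rx":0,"ry":0,"rz":0},{"dx":0,"dy":0,"dz":0,"rx":0,"ry":0,"rz":0}])

```text
t: 3.85
tcp_pos: [0.5207, 0.106, 0.3107]
tool_rot: [0.987, 0.159, -0.0, 0.0]
force: [0.2, -0.4, 1.0]
finger_gap: 0.997
gripper_force: 0.0
```

```bash
cat > look.py <<'E'
from h import *
from station import sensors,cams
import sys
s=sensors.sense();m=cams.camera_model("wrist");im=cams.snapshot("wrist")[:,:,::-1].copy()
cv2.imwrite(f"pics/{sys.argv[1]}.png",im)
print(s['tcp_pos'],s['q'][5]);E=np.array(m['extrinsics']);print('cam',-E[:3,:3].T@E[:3,3],'fwd',E[2,:3])
for b in blobs(im,'red',100):print(np.round(b[:3],1),b[3],plane(m,b[:2],.164))
E
python3 look.py w1
```

```text
[0.52071164 0.10603207 0.31070774] 1.2428610877539243
cam [0.59666379 0.13338976 0.47474504] fwd [-0.29756598 -0.09907836 -0.94954619]
[ 227.8   24.3 2544. ] [199, 0, 58, 54] [0.64038867 0.17504983 0.164     ]
[227.   20.1 831. ] [212, 3, 31, 35] [0.64351913 0.17670222 0.164     ]
[ 158.8  142.5 2186.5] [132, 118, 56, 52] [0.51850381 0.20884664 0.164     ]
[154.9 145.9 545.5] [142, 133, 27, 27] [0.51402237 0.21179133 0.164     ]
[272.5 162.1 420.5] [262, 150, 23, 25] [0.53472436 0.09672164 0.164     ]
[272.9 164.2  99.5] [267, 159, 13, 12] [0.53281045 0.09559731 0.164     ]
```

View pics/w1.png

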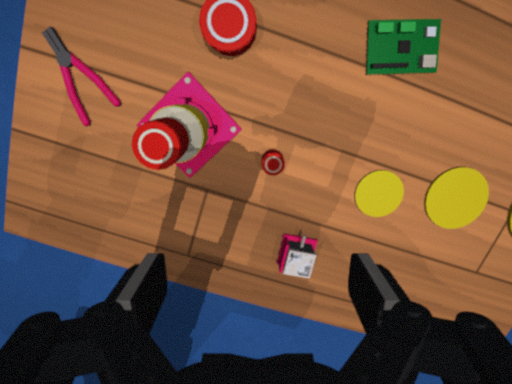

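The wrist picture shows the target cap at (155,146) on the bottle, the big one at (227,20), the small one at (272,163), the motor at (298,258) and the middle coaster at (457,198). The cap axis is near (0.514, 0.212). I'll move over it and look again.

Request:
move_arm(targets=[{"dx":-0.1,"dy":1,"dz":-0.4,"rx":0,"ry":0,"rz":0},{"dx":-0.1,"dy":1,"dz":-0.4,"rx":0,"ry":0,"rz":0},{"dx":-0.05,"dy":1,"dz":-0.4,"rx":0,"ry":0,"rz":0},{"dx":0,"dy":1,"dz":-0.4,"rx":0,"ry":0,"rz":0},{"dx":0,"dy":0.2,"dz":-0.4,"rx":0,"ry":0,"rz":0},{"dx":0,"dy":0,"dz":0,"rx":0,"ry":0,"rz":0},{"dx":0,"dy":0,"dz":0,"rx":0,"ry":0,"rz":0},{"dx":0,"dy":0,"dz":0,"rx":0,"ry":0,"rz":0},{"dx":0,"dy":0,"dz":0,"rx":0,"ry":0,"rz":0},{"dx":0,"dy":0,"dz":0,"rx":0,"ry":0,"rz":0}])

```text
t: 5.15
tcp_pos: [0.5148, 0.2113, 0.2613]
tool_rot: [0.987, 0.159, 0.0, 0.0]
force: [-0.1, 0.0, 1.6]
finger_gap: 1.002
gripper_force: 0.0
```

```bash
python3 look.py w2; python3 - <<'E'
from h import *
from station import cams
print(plane(cams.camera_model('top'),(152.4,212.1),.164))
E
```

```text
[0.5148093  0.21134089 0.26127649] 1.4410562633195867
cam [0.59056452 0.23852191 0.42537476] fwd [-0.29656369 -0.09832618 -0.94993786]
[ 319.5   40.  3499. ] [286, 5, 67, 71] [0.63906219 0.20496012 0.164     ]
[ 320.8   39.4 1040.5] [303, 21, 36, 38] [0.63976573 0.20413423 0.164     ]
[ 259.3  182.6 2681.5] [232, 151, 57, 63] [0.51831186 0.21270676 0.164     ]
[259.5 187.7 712.5] [244, 173, 32, 30] [0.5141053 0.2111193 0.164    ]
[349.9 190.5 589.5] [336, 177, 29, 28] [0.53612582 0.13623558 0.164     ]
[352.5 193.6 114. ] [346, 188, 14, 12] [0.5343143  0.13296565 0.164     ]
[0.51416547 0.20950031 0.164     ]
```

View pics/w2.png

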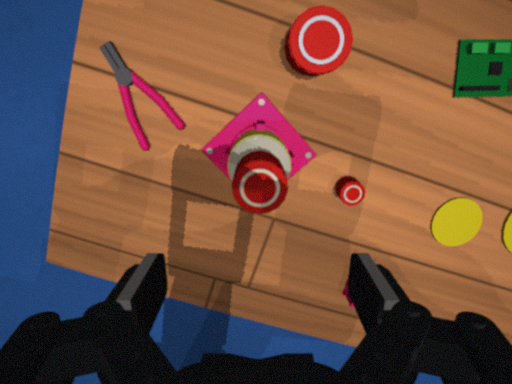

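The second wrist view has the cap centred between the fingers at (259,188), giving (0.5141, 0.2111). The fingers are clear, so I'll descend astride the cap.

Request:
move_arm(targets=[{"dx":-0.03,"dy":0,"dz":-0.8,"rx":0,"ry":0,"rz":0},{"dx":0,"dy":0,"dz":-0.8,"rx":0,"ry":0,"rz":0},{"dx":0,"dy":0,"dz":-0.8,"rx":0,"ry":0,"rz":0},{"dx":0,"dy":0,"dz":-0.8,"rx":0,"ry":0,"rz":0},{"dx":0,"dy":0,"dz":-0.8,"rx":0,"ry":0,"rz":0},{"dx":0,"dy":0,"dz":-0.7,"rx":0,"ry":0,"rz":0},{"dx":0,"dy":0,"dz":-0.6,"rx":0,"ry":0,"rz":0},{"dx":0,"dy":0,"dz":0,"rx":0,"ry":0,"rz":0},{"dx":0,"dy":0,"dz":0,"rx":0,"ry":0,"rz":0},{"dx":0,"dy":0,"dz":0,"rx":0,"ry":0,"rz":0}])

```text
t: 6.45
tcp_pos: [0.5145, 0.2117, 0.1293]
tool_rot: [0.987, 0.159, 0.001, -0.0]
force: [-0.7, 1.0, 0.5]
finger_gap: 0.997
gripper_force: 0.0
```

Request:
move_arm(targets=[{"dx":0,"dy":0,"dz":0,"rx":0,"ry":0,"rz":0},{"dx":0,"dy":0,"dz":0,"rx":0,"ry":0,"rz":0},{"dx":0,"dy":0,"dz":0,"rx":0,"ry":0,"rz":0},{"dx":0,"dy":0,"dz":0,"rx":0,"ry":0,"rz":0},{"dx":0,"dy":0,"dz":0,"rx":0,"ry":0,"rz":0},{"dx":0,"dy":0,"dz":0,"rx":0,"ry":0,"rz":0},{"dx":0,"dy":0,"dz":0,"rx":0,"ry":0,"rz":0},{"dx":0,"dy":0,"dz":0,"rx":0,"ry":0,"rz":0},{"dx":0,"dy":0,"dz":0,"rx":0,"ry":0,"rz":0},{"dx":0,"dy":0,"dz":0,"rx":0,"ry":0,"rz":0}], claw=0, newtons=20)

```text
t: 7.7
tcp_pos: [0.5148, 0.2106, 0.1296]
tool_rot: [0.987, 0.159, 0.001, 0.001]
force: [0.3, -4.6, 5.6]
finger_gap: 0.559
gripper_force: 20.5
```

The grip is good. The side force of -4.6 N says I'm about 1 mm off in y, so I'll correct that and firm up the grip.

Request:
move_arm(targets=[{"dx":0.01,"dy":-0.04,"dz":0,"rx":0,"ry":0,"rz":0},{"dx":0,"dy":0,"dz":0,"rx":0,"ry":0,"rz":0},{"dx":0,"dy":0,"dz":0,"rx":0,"ry":0,"rz":0},{"dx":0,"dy":0,"dz":0,"rx":0,"ry":0,"rz":0},{"dx":0,"dy":0,"dz":0,"rx":0,"ry":0,"rz":0},{"dx":0,"dy":0,"dz":0,"rx":0,"ry":0,"rz":0},{"dx":0,"dy":0,"dz":0,"rx":0,"ry":0,"rz":0},{"dx":0,"dy":0,"dz":0,"rx":0,"ry":0,"rz":0},{"dx":0,"dy":0,"dz":0,"rx":0,"ry":0,"rz":0},{"dx":0,"dy":0,"dz":0,"rx":0,"ry":0,"rz":0}], newtons=70)

```text
t: 8.95
tcp_pos: [0.5147, 0.2104, 0.1296]
tool_rot: [0.987, 0.159, 0.001, 0.0]
force: [-0.2, -2.2, 5.1]
finger_gap: 0.533
gripper_force: 70.6
```

Request:
move_arm(targets=[{"dx":0,"dy":0,"dz":-0.1,"rx":0,"ry":0,"rz":0},{"dx":0,"dy":0,"dz":-0.1,"rx":0,"ry":0,"rz":0},{"dx":0,"dy":0,"dz":0,"rx":0,"ry":0,"rz":0},{"dx":0,"dy":0,"dz":0,"rx":0,"ry":0,"rz":0},{"dx":0,"dy":0,"dz":0,"rx":0,"ry":0,"rz":0},{"dx":0,"dy":0,"dz":0,"rx":0,"ry":0,"rz":0},{"dx":0,"dy":0,"dz":0,"rx":0,"ry":0,"rz":0},{"dx":0,"dy":0,"dz":0,"rx":0,"ry":0,"rz":0},{"dx":0,"dy":0,"dz":0,"rx":0,"ry":0,"rz":0},{"dx":0,"dy":0,"dz":0,"rx":0,"ry":0,"rz":0}])

```text
t: 10.2
tcp_pos: [0.5148, 0.2103, 0.1249]
tool_rot: [0.987, 0.159, 0.001, 0.0]
force: [-1.4, -2.4, 7.8]
finger_gap: 0.533
gripper_force: 70.7
```

Request:
move_arm(targets=[{"dx":0,"dy":-0.02,"dz":-0.08,"rx":0,"ry":0,"rz":0},{"dx":0,"dy":0,"dz":-0.08,"rx":0,"ry":0,"rz":0},{"dx":0,"dy":0,"dz":0,"rx":0,"ry":0,"rz":0},{"dx":0,"dy":0,"dz":0,"rx":0,"ry":0,"rz":0},{"dx":0,"dy":0,"dz":0,"rx":0,"ry":0,"rz":0},{"dx":0,"dy":0,"dz":0,"rx":0,"ry":0,"rz":0},{"dx":0,"dy":0,"dz":0,"rx":0,"ry":0,"rz":0},{"dx":0,"dy":0,"dz":0,"rx":0,"ry":0,"rz":0},{"dx":0,"dy":0,"dz":0,"rx":0,"ry":0,"rz":0},{"dx":0,"dy":0,"dz":0,"rx":0,"ry":0,"rz":0}])

```text
t: 11.45
tcp_pos: [0.5149, 0.2102, 0.1218]
tool_rot: [0.987, 0.159, 0.001, -0.0]
force: [-1.9, -0.0, 13.3]
finger_gap: 0.532
gripper_force: 71.4
```

Request:
move_arm(targets=[{"dx":0.01,"dy":0,"dz":-0.04,"rx":0,"ry":0,"rz":0},{"dx":0,"dy":0,"dz":0,"rx":0,"ry":0,"rz":0},{"dx":0,"dy":0,"dz":0,"rx":0,"ry":0,"rz":0},{"dx":0,"dy":0,"dz":0,"rx":0,"ry":0,"rz":0},{"dx":0,"dy":0,"dz":0,"rx":0,"ry":0,"rz":0},{"dx":0,"dy":0,"dz":0,"rx":0,"ry":0,"rz":0},{"dx":0,"dy":0,"dz":0,"rx":0,"ry":0,"rz":0},{"dx":0,"dy":0,"dz":0,"rx":0,"ry":0,"rz":0},{"dx":0,"dy":0,"dz":0,"rx":0,"ry":0,"rz":0},{"dx":0,"dy":0,"dz":0,"rx":0,"ry":0,"rz":0}])

```text
t: 12.7
tcp_pos: [0.515, 0.2102, 0.121]
tool_rot: [0.987, 0.159, 0.001, -0.0]
force: [-3.3, -0.8, 14.1]
finger_gap: 0.533
gripper_force: 71.5
```

Request:
move_arm(targets=[{"dx":-0.03,"dy":0,"dz":-0.04,"rx":0,"ry":0,"rz":0},{"dx":0,"dy":0,"dz":0,"rx":0,"ry":0,"rz":0},{"dx":0,"dy":0,"dz":0,"rx":0,"ry":0,"rz":0},{"dx":0,"dy":0,"dz":-0.04,"rx":0,"ry":0,"rz":0},{"dx":0,"dy":0,"dz":0,"rx":0,"ry":0,"rz":0},{"dx":0,"dy":0,"dz":0,"rx":0,"ry":0,"rz":0},{"dx":0,"dy":0,"dz":0,"rx":0,"ry":0,"rz":0},{"dx":0,"dy":0,"dz":0,"rx":0,"ry":0,"rz":0},{"dx":0,"dy":0,"dz":0,"rx":0,"ry":0,"rz":0},{"dx":0,"dy":0,"dz":0,"rx":0,"ry":0,"rz":0}])

```text
t: 13.95
tcp_pos: [0.515, 0.2103, 0.1199]
tool_rot: [0.987, 0.159, 0.002, -0.0]
force: [-4.0, -1.3, 18.7]
finger_gap: 0.537
gripper_force: 72.0
```

Request:
move_arm(targets=[{"dx":-0.03,"dy":0,"dz":-0.02,"rx":0,"ry":0,"rz":0},{"dx":0,"dy":0,"dz":0,"rx":0,"ry":0,"rz":0},{"dx":0,"dy":0,"dz":0,"rx":0,"ry":0,"rz":0},{"dx":0,"dy":0,"dz":0,"rx":0,"ry":0,"rz":0},{"dx":0,"dy":0,"dz":0,"rx":0,"ry":0,"rz":0},{"dx":0,"dy":0,"dz":0,"rx":0,"ry":0,"rz":0},{"dx":0,"dy":0,"dz":0,"rx":0,"ry":0,"rz":0},{"dx":0,"dy":0,"dz":0,"rx":0,"ry":0,"rz":0},{"dx":0,"dy":0,"dz":0,"rx":0,"ry":0,"rz":0},{"dx":0,"dy":0,"dz":0,"rx":0,"ry":0,"rz":0}])

```text
t: 15.2
tcp_pos: [0.515, 0.2103, 0.1198]
tool_rot: [0.987, 0.159, 0.003, -0.0]
force: [-1.0, -1.5, 20.9]
finger_gap: 0.535
gripper_force: 72.1
```

At the stop: the last step barely moved and the force rose to 21 N. Now I'll turn anticlockwise in steps.

Request:
move_arm(targets=[{"dx":0,"dy":-0.01,"dz":0,"rx":0,"ry":0,"rz":0.12},{"dx":0,"dy":0,"dz":0,"rx":0,"ry":0,"rz":0.12},{"dx":0,"dy":0,"dz":0,"rx":0,"ry":0,"rz":0.12},{"dx":0,"dy":0,"dz":0,"rx":0,"ry":0,"rz":0.12},{"dx":0,"dy":0,"dz":0,"rx":0,"ry":0,"rz":0.12},{"dx":0,"dy":0,"dz":0,"rx":0,"ry":0,"rz":0},{"dx":0,"dy":0,"dz":0,"rx":0,"ry":0,"rz":0},{"dx":0,"dy":0,"dz":0,"rx":0,"ry":0,"rz":0},{"dx":0,"dy":0,"dz":0,"rx":0,"ry":0,"rz":0},{"dx":0,"dy":0,"dz":0,"rx":0,"ry":0,"rz":0}])

```text
t: 16.45
tcp_pos: [0.5158, 0.2107, 0.1199]
tool_rot: [0.95, 0.311, 0.004, 0.0]
force: [-1.1, -0.2, 18.7]
finger_gap: 0.536
gripper_force: 72.0
```

```bash
python3 -c "
from station import sensors
s=sensors.sense();print(s['ft_torque'],s['force'],s['q'][5])"
```

```text
[ 0.07883213  0.39120518 -0.06395567] [-1.103996   -0.20859362 18.74167561] 1.1245491982124258
```

Request:
move_arm(targets=[{"dx":0,"dy":0,"dz":-0.01,"rx":0,"ry":0,"rz":0.12},{"dx":0,"dy":0,"dz":0,"rx":0,"ry":0,"rz":0.12},{"dx":0,"dy":0,"dz":0,"rx":0,"ry":0,"rz":0.12},{"dx":0,"dy":0,"dz":0,"rx":0,"ry":0,"rz":0.12},{"dx":0,"dy":0,"dz":0,"rx":0,"ry":0,"rz":0.12},{"dx":0,"dy":0,"dz":0,"rx":0,"ry":0,"rz":0.12},{"dx":0,"dy":0,"dz":0,"rx":0,"ry":0,"rz":0},{"dx":0,"dy":0,"dz":0,"rx":0,"ry":0,"rz":0},{"dx":0,"dy":0,"dz":0,"rx":0,"ry":0,"rz":0},{"dx":0,"dy":0,"dz":0,"rx":0,"ry":0,"rz":0}])

```text
t: 17.7
tcp_pos: [0.5156, 0.2107, 0.1198]
tool_rot: [0.875, 0.483, 0.004, 0.001]
force: [-2.7, -0.3, 20.8]
finger_gap: 0.534
gripper_force: 72.1
```

```bash
python3 -c "
from station import sensors
s=sensors.sense();print(s['ft_torque'],s['force'],s['q'][5])"
```

```text
[ 0.06437047  0.53551979 -0.02910901] [-2.69145889 -0.31660909 20.83962288] 0.7476003580986073
```

Request:
move_arm(targets=[{"dx":-0.02,"dy":0,"dz":0,"rx":0,"ry":0,"rz":0.12},{"dx":0,"dy":0,"dz":0,"rx":0,"ry":0,"rz":0.12},{"dx":0,"dy":0,"dz":0,"rx":0,"ry":0,"rz":0.12},{"dx":0,"dy":0,"dz":0,"rx":0,"ry":0,"rz":0.12},{"dx":0,"dy":0,"dz":0,"rx":0,"ry":0,"rz":0.12},{"dx":0,"dy":0,"dz":0,"rx":0,"ry":0,"rz":0.1},{"dx":0,"dy":0,"dz":0,"rx":0,"ry":0,"rz":0},{"dx":0,"dy":0,"dz":0,"rx":0,"ry":0,"rz":0},{"dx":0,"dy":0,"dz":0,"rx":0,"ry":0,"rz":0},{"dx":0,"dy":0,"dz":0,"rx":0,"ry":0,"rz":0}])

```text
t: 18.95
tcp_pos: [0.5154, 0.2108, 0.1199]
tool_rot: [0.773, 0.635, 0.004, 0.002]
force: [-1.5, 0.4, 21.1]
finger_gap: 0.53
gripper_force: 72.1
```

```bash
python3 -c "
from station import sensors
s=sensors.sense();print(s['ft_torque'],s['force'],s['q'][5])"
```

```text
[ 0.08979718  0.51812204 -0.07401461] [-1.53513408  0.41745809 21.08502873] 0.3812774572884916
```

Request:
move_arm(targets=[{"dx":0,"dy":0,"dz":0,"rx":0,"ry":0,"rz":0.1},{"dx":0,"dy":0,"dz":0,"rx":0,"ry":0,"rz":0.1},{"dx":0,"dy":0,"dz":0,"rx":0,"ry":0,"rz":0.1},{"dx":0,"dy":0,"dz":0,"rx":0,"ry":0,"rz":0.1},{"dx":0,"dy":0,"dz":0,"rx":0,"ry":0,"rz":0.1},{"dx":0,"dy":0,"dz":0,"rx":0,"ry":0,"rz":0},{"dx":0,"dy":0,"dz":0,"rx":0,"ry":0,"rz":0},{"dx":0,"dy":0,"dz":0,"rx":0,"ry":0,"rz":0},{"dx":0,"dy":0,"dz":0,"rx":0,"ry":0,"rz":0},{"dx":0,"dy":0,"dz":0,"rx":0,"ry":0,"rz":0}])

```text
t: 20.2
tcp_pos: [0.5153, 0.2108, 0.1199]
tool_rot: [0.683, 0.73, 0.003, 0.002]
force: [-2.2, 1.8, 20.0]
finger_gap: 0.533
gripper_force: 72.1
```

```bash
python3 -c "
from station import sensors
s=sensors.sense();print(s['ft_torque'],s['force'],s['q'][5])"
```

```text
[ 0.06784743  0.50231553 -0.054364  ] [-2.17070463  1.81189877 19.95697945] 0.11943883160495519
```

75° turned with little torque throughout. I'll lift carefully and check for a pull that would mean it's still caught.

Request:
move_arm(targets=[{"dx":0,"dy":0,"dz":0.12,"rx":0,"ry":0,"rz":0},{"dx":0,"dy":0,"dz":0.12,"rx":0,"ry":0,"rz":0},{"dx":0,"dy":0,"dz":0.12,"rx":0,"ry":0,"rz":0},{"dx":0,"dy":0,"dz":0.12,"rx":0,"ry":0,"rz":0},{"dx":0,"dy":0,"dz":0.12,"rx":0,"ry":0,"rz":0},{"dx":0,"dy":0,"dz":0.06,"rx":0,"ry":0,"rz":0},{"dx":0,"dy":0,"dz":0,"rx":0,"ry":0,"rz":0},{"dx":0,"dy":0,"dz":0,"rx":0,"ry":0,"rz":0},{"dx":0,"dy":0,"dz":0,"rx":0,"ry":0,"rz":0},{"dx":0,"dy":0,"dz":0,"rx":0,"ry":0,"rz":0}])

```text
t: 21.45
tcp_pos: [0.5122, 0.2098, 0.1323]
tool_rot: [0.683, 0.731, -0.0, -0.0]
force: [-1.3, 0.1, 5.5]
finger_gap: 0.535
gripper_force: 71.9
```

Request:
move_arm(targets=[{"dx":0.04,"dy":0,"dz":0.06,"rx":0,"ry":0,"rz":0},{"dx":0.04,"dy":0,"dz":0.06,"rx":0,"ry":0,"rz":0},{"dx":0,"dy":0,"dz":0,"rx":0,"ry":0,"rz":0},{"dx":0,"dy":0,"dz":0,"rx":0,"ry":0,"rz":0},{"dx":0,"dy":0,"dz":0,"rx":0,"ry":0,"rz":0},{"dx":0,"dy":0,"dz":0,"rx":0,"ry":0,"rz":0},{"dx":0,"dy":0,"dz":0,"rx":0,"ry":0,"rz":0},{"dx":0,"dy":0,"dz":0,"rx":0,"ry":0,"rz":0},{"dx":0,"dy":0,"dz":0,"rx":0,"ry":0,"rz":0},{"dx":0,"dy":0,"dz":0,"rx":0,"ry":0,"rz":0}])

```text
t: 22.7
tcp_pos: [0.5144, 0.2098, 0.1353]
tool_rot: [0.683, 0.731, -0.0, -0.0]
force: [-0.6, 0.3, 0.7]
finger_gap: 0.533
gripper_force: 71.5
```

Request:
move_arm(targets=[{"dx":0,"dy":0.01,"dz":0.08,"rx":0,"ry":0,"rz":0},{"dx":0,"dy":0,"dz":0.08,"rx":0,"ry":0,"rz":0},{"dx":0,"dy":0,"dz":0.08,"rx":0,"ry":0,"rz":0},{"dx":0,"dy":0,"dz":0,"rx":0,"ry":0,"rz":0},{"dx":0,"dy":0,"dz":0,"rx":0,"ry":0,"rz":0},{"dx":0,"dy":0,"dz":0,"rx":0,"ry":0,"rz":0},{"dx":0,"dy":0,"dz":0,"rx":0,"ry":0,"rz":0},{"dx":0,"dy":0,"dz":0,"rx":0,"ry":0,"rz":0},{"dx":0,"dy":0,"dz":0,"rx":0,"ry":0,"rz":0},{"dx":0,"dy":0,"dz":0,"rx":0,"ry":0,"rz":0}])

```text
t: 23.95
tcp_pos: [0.5144, 0.21, 0.1413]
tool_rot: [0.683, 0.731, 0.0, 0.0]
force: [-0.1, -0.4, -0.7]
finger_gap: 0.53
gripper_force: 71.5
```

Free, with only the cap's weight on the gripper. I'll lift it well clear.

Request:
move_arm(targets=[{"dx":0,"dy":0,"dz":0.2,"rx":0,"ry":0,"rz":0},{"dx":0,"dy":0,"dz":0.3,"rx":0,"ry":0,"rz":0},{"dx":0,"dy":0,"dz":0.4,"rx":0,"ry":0,"rz":0},{"dx":0,"dy":0,"dz":0.6,"rx":0,"ry":0,"rz":0},{"dx":0,"dy":0,"dz":0.8,"rx":0,"ry":0,"rz":0},{"dx":0,"dy":0,"dz":0.8,"rx":0,"ry":0,"rz":0},{"dx":0,"dy":0,"dz":0.8,"rx":0,"ry":0,"rz":0},{"dx":0,"dy":0,"dz":0.4,"rx":0,"ry":0,"rz":0},{"dx":0,"dy":0,"dz":0,"rx":0,"ry":0,"rz":0},{"dx":0,"dy":0,"dz":0,"rx":0,"ry":0,"rz":0}])

```text
t: 25.2
tcp_pos: [0.5138, 0.2099, 0.2481]
tool_rot: [0.683, 0.731, -0.001, -0.0]
force: [-0.1, -0.0, -1.1]
finger_gap: 0.531
gripper_force: 71.5
```

```bash
python3 look.py w3 | head -2;python3 - <<'E'
from station import cams
import cv2
a=cams.snapshot('scene')[:,:,::-1][130:280,240:400]
w=cv2.imread('pics/w3.png')
cv2.imwrite('pics/c3.png',cv2.hconcat([cv2.resize(a,(400,384)),cv2.resize(w,(400,384))]))
E
```

```text
[0.5138233  0.20988487 0.2481355 ] 0.11904010444201257
cam [0.50811519 0.2921949  0.41223185] fwd [ 0.020225   -0.31290101 -0.94957038]
```

View pics/c3.png

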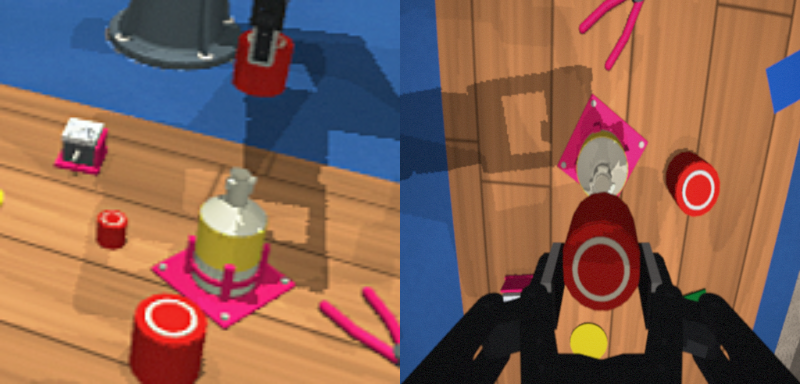

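The cap is held upright between the fingers (scene crop 263,63) and the bottle neck is bare (240,185). Next I'll carry it to the coaster at about (0.541, -0.222).

Request:
move_arm(targets=[{"dx":0.05,"dy":-0.4,"dz":0,"rx":0,"ry":0,"rz":0},{"dx":0.05,"dy":-0.8,"dz":0,"rx":0,"ry":0,"rz":0},{"dx":0.05,"dy":-1,"dz":0,"rx":0,"ry":0,"rz":0},{"dx":0.05,"dy":-1,"dz":0,"rx":0,"ry":0,"rz":0},{"dx":0.05,"dy":-1,"dz":0,"rx":0,"ry":0,"rz":0},{"dx":0.05,"dy":-1,"dz":0,"rx":0,"ry":0,"rz":0},{"dx":0.05,"dy":-1,"dz":0,"rx":0,"ry":0,"rz":0},{"dx":0.05,"dy":-1,"dz":0,"rx":0,"ry":0,"rz":0},{"dx":0.05,"dy":-1,"dz":0,"rx":0,"ry":0,"rz":0},{"dx":0.05,"dy":-1,"dz":0,"rx":0,"ry":0,"rz":0}])

```text
t: 26.55
tcp_pos: [0.5264, -0.0222, 0.2487]
tool_rot: [0.683, 0.73, -0.0, -0.0]
force: [0.7, 0.3, -0.5]
finger_gap: 0.531
gripper_force: 71.5
```

Request:
move_arm(targets=[{"dx":0.1,"dy":-1,"dz":0,"rx":0,"ry":0,"rz":0},{"dx":0.1,"dy":-1,"dz":0,"rx":0,"ry":0,"rz":0},{"dx":0.1,"dy":-1,"dz":0,"rx":0,"ry":0,"rz":0},{"dx":0.1,"dy":-1,"dz":0,"rx":0,"ry":0,"rz":0},{"dx":0.1,"dy":-1,"dz":0,"rx":0,"ry":0,"rz":0},{"dx":0.1,"dy":-1,"dz":0,"rx":0,"ry":0,"rz":0},{"dx":0,"dy":-1,"dz":0,"rx":0,"ry":0,"rz":0},{"dx":0,"dy":-0.8,"dz":0,"rx":0,"ry":0,"rz":0},{"dx":0,"dy":-0.28,"dz":0,"rx":0,"ry":0,"rz":0},{"dx":0,"dy":0,"dz":0,"rx":0,"ry":0,"rz":0}])

```text
t: 27.8
tcp_pos: [0.5416, -0.2222, 0.2486]
tool_rot: [0.683, 0.73, 0.0, -0.0]
force: [0.0, 0.4, -1.1]
finger_gap: 0.535
gripper_force: 71.5
```

Request:
move_arm(targets=[{"dx":0,"dy":0,"dz":-1,"rx":0,"ry":0,"rz":0},{"dx":0,"dy":0,"dz":-1,"rx":0,"ry":0,"rz":0},{"dx":0,"dy":0,"dz":-1,"rx":0,"ry":0,"rz":0},{"dx":0,"dy":0,"dz":-1,"rx":0,"ry":0,"rz":0},{"dx":0,"dy":0,"dz":-1,"rx":0,"ry":0,"rz":0},{"dx":0,"dy":0,"dz":-1,"rx":0,"ry":0,"rz":0},{"dx":0,"dy":0,"dz":-1,"rx":0,"ry":0,"rz":0},{"dx":0,"dy":0,"dz":-0.8,"rx":0,"ry":0,"rz":0},{"dx":0,"dy":0,"dz":0,"rx":0,"ry":0,"rz":0},{"dx":0,"dy":0,"dz":0,"rx":0,"ry":0,"rz":0}])

```text
t: 29.05
tcp_pos: [0.5425, -0.2217, 0.0545]
tool_rot: [0.683, 0.731, 0.0, 0.001]
force: [0.7, -0.0, -0.4]
finger_gap: 0.528
gripper_force: 71.6
```

```bash
python3 - <<'E'
from station import cams
import cv2
a=cams.snapshot('scene')[:,:,::-1][120:270,110:270]
w=cams.snapshot('top')[:,:,::-1][130:280,240:400]
cv2.imwrite('pics/c4.png',cv2.hconcat([cv2.resize(a,(400,375)),cv2.resize(w,(400,375))]))
E
```

```text
(no output)
```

View pics/c4.png

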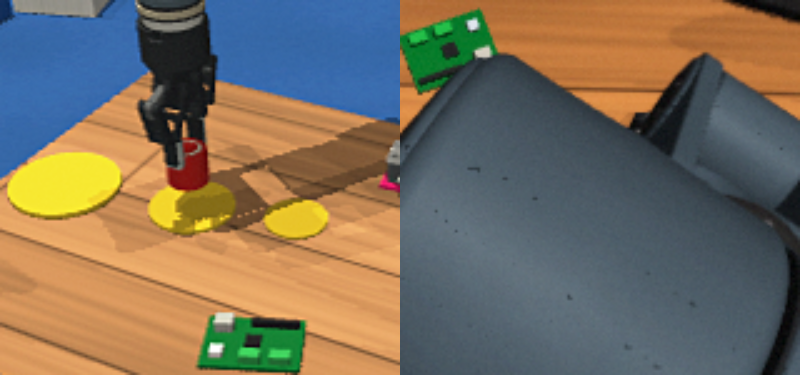

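The cap hangs centred over the middle coaster (crop 190,165, coaster at 190,205). I'll lower it gently.

Request:
move_arm(targets=[{"dx":0,"dy":0,"dz":-0.3,"rx":0,"ry":0,"rz":0},{"dx":0,"dy":0,"dz":-0.3,"rx":0,"ry":0,"rz":0},{"dx":0,"dy":0,"dz":-0.3,"rx":0,"ry":0,"rz":0},{"dx":0,"dy":0,"dz":-0.2,"rx":0,"ry":0,"rz":0},{"dx":0,"dy":0,"dz":-0.1,"rx":0,"ry":0,"rz":0},{"dx":0,"dy":0,"dz":0,"rx":0,"ry":0,"rz":0},{"dx":0,"dy":0,"dz":0,"rx":0,"ry":0,"rz":0},{"dx":0,"dy":0,"dz":0,"rx":0,"ry":0,"rz":0},{"dx":0,"dy":0,"dz":0,"rx":0,"ry":0,"rz":0},{"dx":0,"dy":0,"dz":0,"rx":0,"ry":0,"rz":0}])

```text
t: 30.4
tcp_pos: [0.542, -0.222, 0.0239]
tool_rot: [0.683, 0.731, 0.0, 0.0]
force: [-0.7, -0.2, -0.9]
finger_gap: 0.528
gripper_force: 71.6
```

Request:
move_arm(targets=[{"dx":0,"dy":0,"dz":-0.04,"rx":0,"ry":0,"rz":0},{"dx":0,"dy":0,"dz":-0.04,"rx":0,"ry":0,"rz":0},{"dx":0,"dy":0,"dz":-0.04,"rx":0,"ry":0,"rz":0},{"dx":0,"dy":0,"dz":-0.04,"rx":0,"ry":0,"rz":0},{"dx":0,"dy":0,"dz":0,"rx":0,"ry":0,"rz":0},{"dx":0,"dy":0,"dz":0,"rx":0,"ry":0,"rz":0},{"dx":0,"dy":0,"dz":0,"rx":0,"ry":0,"rz":0},{"dx":0,"dy":0,"dz":0,"rx":0,"ry":0,"rz":0},{"dx":0,"dy":0,"dz":0,"rx":0,"ry":0,"rz":0},{"dx":0,"dy":0,"dz":0,"rx":0,"ry":0,"rz":0}])

```text
t: 31.65
tcp_pos: [0.5419, -0.222, 0.0198]
tool_rot: [0.683, 0.731, 0.0, 0.0]
force: [-0.1, 0.1, -0.6]
finger_gap: 0.532
gripper_force: 71.6
```

Request:
move_arm(targets=[{"dx":0,"dy":0,"dz":-0.04,"rx":0,"ry":0,"rz":0},{"dx":0,"dy":0,"dz":-0.04,"rx":0,"ry":0,"rz":0},{"dx":0,"dy":0,"dz":0,"rx":0,"ry":0,"rz":0},{"dx":0,"dy":0,"dz":0,"rx":0,"ry":0,"rz":0},{"dx":0,"dy":0,"dz":0,"rx":0,"ry":0,"rz":0},{"dx":0,"dy":0,"dz":0,"rx":0,"ry":0,"rz":0},{"dx":0,"dy":0,"dz":0,"rx":0,"ry":0,"rz":0},{"dx":0,"dy":0,"dz":0,"rx":0,"ry":0,"rz":0},{"dx":0,"dy":0,"dz":0,"rx":0,"ry":0,"rz":0},{"dx":0,"dy":0,"dz":0,"rx":0,"ry":0,"rz":0}])

```text
t: 32.9
tcp_pos: [0.5419, -0.222, 0.0177]
tool_rot: [0.683, 0.731, 0.0, -0.0]
force: [0.7, 0.7, -0.6]
finger_gap: 0.533
gripper_force: 71.6
```

Request:
move_arm(targets=[{"dx":0,"dy":0,"dz":-0.04,"rx":0,"ry":0,"rz":0},{"dx":0,"dy":0,"dz":-0.04,"rx":0,"ry":0,"rz":0},{"dx":0,"dy":0,"dz":0,"rx":0,"ry":0,"rz":0},{"dx":0,"dy":0,"dz":0,"rx":0,"ry":0,"rz":0},{"dx":0,"dy":0,"dz":0,"rx":0,"ry":0,"rz":0},{"dx":0,"dy":0,"dz":0,"rx":0,"ry":0,"rz":0},{"dx":0,"dy":0,"dz":0,"rx":0,"ry":0,"rz":0},{"dx":0,"dy":0,"dz":0,"rx":0,"ry":0,"rz":0},{"dx":0,"dy":0,"dz":0,"rx":0,"ry":0,"rz":0},{"dx":0,"dy":0,"dz":0,"rx":0,"ry":0,"rz":0}])

```text
t: 34.15
tcp_pos: [0.5421, -0.2222, 0.0173]
tool_rot: [0.683, 0.731, -0.0, 0.0]
force: [-1.8, 0.3, 10.0]
finger_gap: 0.533
gripper_force: 72.7
```

Contact at 10 N. I'll ease off to a light touch, then open slowly.

Request:
move_arm(targets=[{"dx":0,"dy":0,"dz":0.05,"rx":0,"ry":0,"rz":0},{"dx":0,"dy":0,"dz":0,"rx":0,"ry":0,"rz":0},{"dx":0,"dy":0,"dz":0,"rx":0,"ry":0,"rz":0},{"dx":0,"dy":0,"dz":0,"rx":0,"ry":0,"rz":0},{"dx":0,"dy":0,"dz":0,"rx":0,"ry":0,"rz":0},{"dx":0,"dy":0,"dz":0,"rx":0,"ry":0,"rz":0},{"dx":0,"dy":0,"dz":0,"rx":0,"ry":0,"rz":0},{"dx":0,"dy":0,"dz":0,"rx":0,"ry":0,"rz":0},{"dx":0,"dy":0,"dz":0,"rx":0,"ry":0,"rz":0},{"dx":0,"dy":0,"dz":0,"rx":0,"ry":0,"rz":0}], newtons=25)

```text
t: 35.4
tcp_pos: [0.5421, -0.2222, 0.0174]
tool_rot: [0.683, 0.731, -0.0, 0.0]
force: [-1.0, 0.1, 5.4]
finger_gap: 0.53
gripper_force: 72.2
```

Request:
move_arm(targets=[{"dx":0,"dy":0,"dz":0,"rx":0,"ry":0,"rz":0},{"dx":0,"dy":0,"dz":0,"rx":0,"ry":0,"rz":0},{"dx":0,"dy":0,"dz":0,"rx":0,"ry":0,"rz":0},{"dx":0,"dy":0,"dz":0,"rx":0,"ry":0,"rz":0},{"dx":0,"dy":0,"dz":0,"rx":0,"ry":0,"rz":0},{"dx":0,"dy":0,"dz":0,"rx":0,"ry":0,"rz":0},{"dx":0,"dy":0,"dz":0,"rx":0,"ry":0,"rz":0},{"dx":0,"dy":0,"dz":0,"rx":0,"ry":0,"rz":0},{"dx":0,"dy":0,"dz":0,"rx":0,"ry":0,"rz":0},{"dx":0,"dy":0,"dz":0,"rx":0,"ry":0,"rz":0}], claw=100)

```text
t: 36.65
tcp_pos: [0.5419, -0.222, 0.017]
tool_rot: [0.683, 0.731, -0.0, 0.0]
force: [-0.3, 0.0, -0.0]
finger_gap: 0.996
gripper_force: 0.0
```

Request:
move_arm(targets=[{"dx":0,"dy":0,"dz":0.3,"rx":0,"ry":0,"rz":0},{"dx":0,"dy":0,"dz":0.6,"rx":0,"ry":0,"rz":0},{"dx":0,"dy":0,"dz":0.8,"rx":0,"ry":0,"rz":0},{"dx":0,"dy":0,"dz":0.8,"rx":0,"ry":0,"rz":0},{"dx":0,"dy":0,"dz":0.8,"rx":0,"ry":0,"rz":0},{"dx":0,"dy":0,"dz":0.8,"rx":0,"ry":0,"rz":0},{"dx":0,"dy":0,"dz":0.8,"rx":0,"ry":0,"rz":0},{"dx":0,"dy":0,"dz":0.8,"rx":0,"ry":0,"rz":0},{"dx":0,"dy":0,"dz":0,"rx":0,"ry":0,"rz":0},{"dx":0,"dy":0,"dz":0,"rx":0,"ry":0,"rz":0}])

```text
t: 37.9
tcp_pos: [0.5415, -0.2217, 0.1595]
tool_rot: [0.683, 0.731, -0.0, -0.0]
force: [-1.0, -1.1, -0.5]
finger_gap: 1.0
gripper_force: 0.0
```

```bash
python3 look.py w5; python3 - <<'E'
from station import cams
import cv2
a=cams.snapshot('scene')[:,:,::-1][120:270,110:270]
w=cv2.imread('pics/w5.png')
cv2.imwrite('pics/c5.png',cv2.hconcat([cv2.resize(a,(400,375)),cv2.resize(w,(400,375))]))
E
```

```text
[ 0.54154958 -0.22173785  0.15951596] -0.6469321161338654
cam [ 0.53563856 -0.1395093   0.32361781] fwd [ 0.02136011 -0.31249349 -0.94967972]
[ 259.1  180.8 2123.5] [234, 155, 52, 53] [ 0.5397613  -0.18530314  0.164     ]
[259.1 183.2 651.5] [244, 169, 31, 29] [ 0.53986196 -0.18663332  0.164     ]
```

View pics/c5.png

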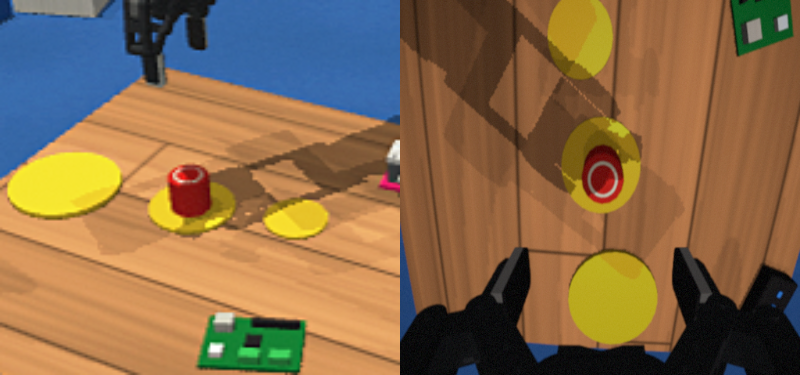

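The cap stands upright at the centre of the middle coaster (scene crop 190,190; wrist 600,175), and the gripper is clear. Handing it in.

```bash
python3 -c "
from station import order
print(order.sign_off())"
```

```text
the job is handed in; nothing more can be done
None
```

The red cap came off the bottle without being forced and stands upright near the centre of the middle-sized yellow coaster; the job was handed in at about 38 s, but sign-off returned no verdict.

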